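# Re-divide the carrying tray for a long cylinder and two short flasks

### The job

Pack the divided green tray for carrying: slide its two dividers so that the glass measuring cylinder can lie flat lengthwise in a bay at the blue-tagged end, the foil-wrapped flask can stand in a bay at the orange-tagged end, and the amber flask already in the tray stays standing between the two dividers. Then put the measuring cylinder and the foil-wrapped flask in their bays, each fully down on the tray floor. Do not tip the amber flask at any time, and leave the bottle, tip box and spare flask behind the tray where they stand.

Things in the scene. Friction and masses are not known exactly. Their poses are not given: they have to be found in the camera images.
- tray: Green open-topped plastic tray, fixed to the bench, outside 114 (its x) x 356 (y) x 36 mm high. Origin: centre of its underside; x points across it away from the robot, y along its length to the robot's left, z up. Inside 104 x 346 mm (y from -173 to +173 mm), floor 4 mm above the bench, walls 5 mm. Two dividers part it into three bays
- divider_left_grip (a point): Centre of the upright black grip of the left (+y) divider, outside the front wall, in line with the divider's plate (same y in the tray's frame; x = -92 mm), 55 mm above the bench. Grip 12 mm wide along the tray's y, 26 mm across, 30 to 72 mm above the bench; an 8 mm wide bridge over the wall (39 to 45 mm high) joins it to the plate. Axes as the tray's
- divider_right_grip (a point): The same for the right (-y) divider
- divider_left (a joint): Slide of the left divider along the tray's y, m; the plate's centre stands at y = 0.11 + this value in the tray's frame, and can go from y = -0.12 to +0.162. The plate is white, 6 mm thick, spans the tray's width and reaches 41 mm above the bench. About 2 N of friction; it stays where it is left. The dividers do not stop each other
- divider_right (a joint): The same for the right divider: plate centre at y = -0.11 + this value in the tray's frame, from y = -0.162 to +0.12
- blue_tag: Blue plastic tag, 60 x 4 x 36 mm with a 12 mm lip, fixed on the outside of one end wall of the tray (either end). It marks the end for the measuring cylinder. Origin: centre of its underside
- orange_tag: Orange tag of the same shape, fixed on the tray's other end. It marks the end for the foil-wrapped flask. Origin: centre of its underside
- cylinder_centre (a point): Middle of the tube of the clear glass measuring cylinder, on its axis, half-way along its 201 mm. Lies at the robot's left or right. Tube 32 mm in diameter; at one end a hexagonal foot 50 mm across flats, 57 mm across corners, 6 mm thick, on which it rests, so the axis slopes 2.6 degrees and this point is about 21 mm above what it lies on. The z axis runs along the tube from foot to mouth. About 0.09 kg
- measuring_cylinder: The same measuring cylinder; origin at the centre of the underside of its foot, z along the tube to the mouth
- foil_flask_centre (a point): Centre (half-way up, 56 mm above its underside) of the small conical flask wrapped in aluminium foil, 58 x 55 mm and 112 mm high, standing on the bench on the other side of the tray from the measuring cylinder; z up. From 52 to 98 mm height it has a straight neck 39 mm in diameter, its axis 2 mm toward the flask's own x; the body below is about 54 mm across. About 0.08 kg
- foil_flask: The same foil-wrapped flask; origin at the centre of its underside
- amber_flask_centre (a point): Centre (half-way up, 42 mm above its underside) of the small clear conical flask with amber broth, 52 mm in diameter at the foot, 85 mm high, standing inside the tray between the two dividers; z up. It slides on the tray floor when a divider pushes it. About 0.07 kg
- amber_flask: The same amber-broth flask; origin at the centre of its underside
- ethanol_bottle: Bystander: brown reagent bottle with black cap, 89 mm in diameter, 245 mm high, behind the tray to the left. Origin: centre of its underside
- tip_box: Bystander: pipette tip box with yellow tips, 92 x 122 x 77 mm, behind the tray to the right. Origin: centre of its underside
- spare_flask: Bystander: another small conical flask with amber broth, 52 mm in diameter, 85 mm high, behind the tray, right of the tip box. Origin: centre of its underside
Things that resemble listed ones, but are neither listed nor needed, are in the scene too. Leave any pink or red look-alike of the foil_flask alone. Leave any purple or turquoise look-alike of the amber_flask alone.

How it is judged (in metres and radians):
At the end, for the whole second after the job is handed in: Released and at rest on the tray floor: the measuring cylinder flat (within 5 degrees) in the bay at the blue-tagged end; the foil-wrapped flask upright (within 5 degrees) in the bay at the orange-tagged end; the amber flask upright between the two dividers (((y of blue_tag in the frame of tray above 0 m and y of cylinder_centre in the frame of divider_left_grip above 0.02 m and y of cylinder_centre in the frame of tray below 0.173 m and y of amber_flask_centre in the frame of divider_left_grip below -0.02 m and y of amber_flask_centre in the frame of divider_right_grip above 0.02 m and y of foil_flask_centre in the frame of divider_right_grip below -0.02 m and y of foil_flask_centre in the frame of tray above -0.173 m) or (y of blue_tag in the frame of tray below 0 m and y of foil_flask_centre in the frame of divider_left_grip above 0.02 m and y of foil_flask_centre in the frame of tray below 0.173 m and y of amber_flask_centre in the frame of divider_left_grip below -0.02 m and y of amber_flask_centre in the frame of divider_right_grip above 0.02 m and y of cylinder_centre in the frame of divider_right_grip below -0.02 m and y of cylinder_centre in the frame of tray above -0.173 m)) and x of cylinder_centre in the frame of tray between -0.04 and 0.04 m and x of foil_flask_centre in the frame of tray between -0.03 and 0.03 m and x of amber_flask_centre in the frame of tray between -0.03 and 0.03 m and angle between cylinder_centre's own z axis and vertical between 1.48 and 1.66 rad and height (world z) of cylinder_centre below 0.034 m and angle between each of foil_flask_centre, amber_flask_centre's own z axis and vertical below 0.1 rad and height (world z) of foil_flask_centre between 0.05 and 0.066 m and height (world z) of amber_flask_centre below 0.053 m and linear speed of each of measuring_cylinder, foil_flask, amber_flask below 0.02 m/s); the robot touches nothing.
It fails at once if the amber flask in the tray is tipped by more than 25 degrees (angle between amber_flask_centre's own z axis and vertical above 0.44 rad).
It fails at once if the ethanol bottle is moved by more than 3 cm (distance of ethanol_bottle from where it was at the start of the episode above 0.03 m).
It fails at once if the tip box is moved by more than 3 cm (distance of tip_box from where it was at the start of the episode above 0.03 m).
It fails at once if the spare flask is moved by more than 3 cm (distance of spare_flask from where it was at the start of the episode above 0.03 m).
It also fails if it takes over 64 s, if anything falls off the work surface, if the arm or the gripper's body presses on something with over 40 N, if the wrist force passes 120 N, or if a joint passes its speed limit or range.

### The arm

A 7-joint arm with a two-finger parallel gripper is mounted at the origin on a cart in front of the work surface, level with it; the furniture and walls round the work are solid. World frame = base frame: x ahead of the robot, y to its left, z up, the work surface at z = 0. Lengths are in mm, angles in rad, forces in N, time in s.
With the tool pointing down it reaches from about 400 to 900 mm from the base axis. Payload 5.6 kg.
Tool frame: the origin (TCP) lies midway between the tips of the shut fingers; the grasp point (between the pads) lies 19 mm behind it (ctrl.grip_point_offset is the z of the grasp point in the tool frame, in mm); z points along the fingers, y is the line along which they close (so a half turn about z gives the same grasp; the last joint's range is limited). The gripper opens to 92 mm and grips with 3 to 60 N. Pads are 20 mm wide; open, the fingers measure 128 mm over their backs; the gripper's body (75 mm by 189 mm) begins 69 mm behind the grasp point.
Start: joints at [-1.337, 0.468, -0.012, 1.603, 0.006, 1.071, -0.056], TCP at [177.673, 625.253, 214.592] pointing down, gripper open.
Joint ranges: [-2.53, 2.53], [-0.31, 2.02], [-1.57, 1.55], [0.28, 2.44], [-1.29, 4.43], [0.15, 1.84], [-2.92, 2.92]. Speed limits (rad/s): [2.57, 2.57, 3.14, 3.14, 3.14, 3.14, 3.14].

### API

Orientations are given as a rotation vector (axis times angle).
In Python, from plant import ctrl, imaging gives the robot as it stands.
- The arm moves only by the tool carry_out, never from a script. Its argument "motion" is a list of rows, each a list of 7 numbers: the shift along the tool's x, y, z in m, then the turn, a rotation vector about the tool's x, y, z in rad, then the finger opening in m, from 0 to 0.0919. A call has 1 to 8 rows; each row shifts and turns the commanded pose from where the row before left it, along the tool's axes as they then stand; what a row does not reach is not made up. A row lasts 1/12 s, in which the tool goes at most 41.7 mm and 7.16 degrees, less where a joint would pass 70% of its speed; a pose out of reach is approached as far as the arm can. A call is refused whole if a number of a shift passes 0.0417 or a number of a turn 0.125, either way. A call with a gripper value outside its range is refused whole. The fingers move at their own pace and stop on an object; "grip_force" is the grip in N (left out, the last holds). Time passes only in rows, so rows that do not move let the fingers close. It gives the time, the measured TCP pose, the force, the opening and the grip force at its end, in the units of the state.
- ctrl.get_obs(): the state, without advancing time (a new reading comes with each control period).
- imaging.read_camera(name): name is "scene" or "top" or "wrist"; returns a dict with "frame" (420x560x3 uint8, red, green, blue), "vfov" (degrees; the focal length in pixels is half the picture's height over the tangent of half this angle, whatever the lens; pixels are square), "cx", "cy" (the principal point, pixels), "k1" (the pictures are not rectified: a ray, as slopes to the right and down, at radius r is drawn at 1 + k1 r^2 times it, then the intrinsics apply), "origin" and "orientation" of the camera in the world. Camera axes: x right, y up, looking along -z (the intrinsics and any distortion apply to the point x, -y, -z); pixel columns grow to the right and rows downward; lengths in mm; the calibration is good to about 2 mm. A picture is of the moment at which its call begins. There is no depth.
- ctrl.hand_in(): hands the job in; it is judged then, once.
The state is a dict: "clock": time; "qpos": joint angles; "joint_velocities": joint speeds; "tau": joint torques, N m; "tool_pos": TCP position; "tcp_rot": TCP orientation; "ft_force": force on the tool from outside, world axes, zero at the start; "torque": the same for the moment, N m; "finger_gap": opening from 0.0 (shut) to 1.0 (fully open); "grip_force": force on a finger pad.
Only numpy, scipy, OpenCV 4.12 (cv2) and the standard library are available. Lean on these libraries where they do the work, as an engineer would, in place of code of your own. Each camera call takes 0.05 s, during which the arm holds its last target. There are 200 camera calls.

## Working session

There is one attempt and no reset: what is moved stays moved. The work goes in short steps, Python scripts to look and compute and a tool call to move; the robot and the scene stay as the last step left them, time stands still between calls to the robot, and variables do not carry over. Pictures are saved under pics/ and viewed, at most 12 in all, crops included, and the job is handed in when it is done.

Besides the shell and the picture viewer there is one more tool, called after "Emit:" as name(argument=value, ...) on one line, values as JSON. carry_out: Moves the arm, as the interface text tells. Its arguments: {"type":"object","properties":{"motion":{"type":"array"},"grip_force":{"type":"number"}},"required":["motion"]}

```bash
mkdir -p pics; ls
cat > h.py <<'E'
import numpy as np, cv2
from scipy.spatial.transform import Rotation as R
from plant import ctrl, imaging
def rot(o):
    o=np.array(o,float)
    return o if o.shape==(3,3) else (R.from_rotvec(o).as_matrix() if o.size==3 else R.from_quat(o).as_matrix())
def ray(c,u,v):
    f=210/np.tan(np.radians(c['vfov'])/2)
    K=np.array([[f,0,c['cx']],[0,f,c['cy']],[0,0,1]])
    p=cv2.undistortPoints(np.array([[[u,v]]],float),K,np.array([c['k1'],0,0,0,0.]))[0,0]
    return np.array(c['origin']),rot(c['orientation'])@np.array([p[0],-p[1],-1])
def onz(c,u,v,z):
    o,d=ray(c,u,v); return o+d*(z-o[2])/d[2]
def save(c,n): cv2.imwrite('pics/'+n+'.png',c['frame'][:,:,::-1])
E
python3 - <<'E'
from h import *
for n in ['scene','top']:
    c=imaging.read_camera(n); save(c,n+'0'); print({k:v for k,v in c.items() if k!='frame'})
print(ctrl.get_obs(), ctrl.grip_point_offset)
E
```

```text
pics
{'vfov': 50.86099738124541, 'cx': 281.8687774974167, 'cy': 218.3713560914173, 'k1': -0.1241216248767, 'origin': array([ 272.21667832, -611.83012878,  944.94434116]), 'orientation': array([ 0.65090854, -0.14774748, -0.4406749 ])}
{'vfov': 43.62825842001863, 'cx': 290.49360997145743, 'cy': 213.10561053700533, 'k1': -0.15264449936338614, 'origin': array([4.39187152e+02, 7.51413580e-01, 1.69907102e+03]), 'orientation': array([ 0.06739389, -0.06435869, -1.58823068])}
{'clock': 0.1, 'qpos': array([-1.33702279,  0.46832328, -0.01159463,  1.60352316,  0.00598337,
        1.07137965, -0.05629436]), 'joint_velocities': array([-0.00154897, -0.00132291,  0.00026067, -0.00245575, -0.00028019,
       -0.00019189,  0.00031672]), 'tau': array([ 1.43959711e-03, -5.21644092e+01, -1.19538067e-02, -2.44369626e+01,
       -5.67232864e-02,  1.40611507e-02,  4.63980427e-05]), 'tool_pos': array([177.53773033, 624.74411115, 213.71687574]), 'tcp_rot': array([-4.33467595e-01, -3.11142569e+00,  2.50477849e-03]), 'ft_force': array([-0.23086863,  0.52876431, -0.1656935 ]), 'torque': array([-0.01401963,  0.07005394,  0.0316913 ]), 'grip_force': 0.0, 'finger_gap': 1.0009087175734868} -18.700000000000003
```

View pics/scene0.png

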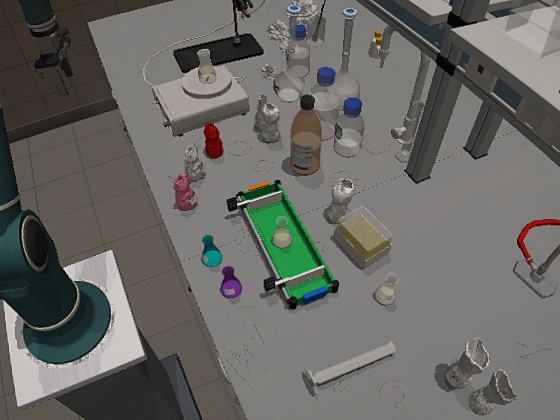

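View pics/top0.png

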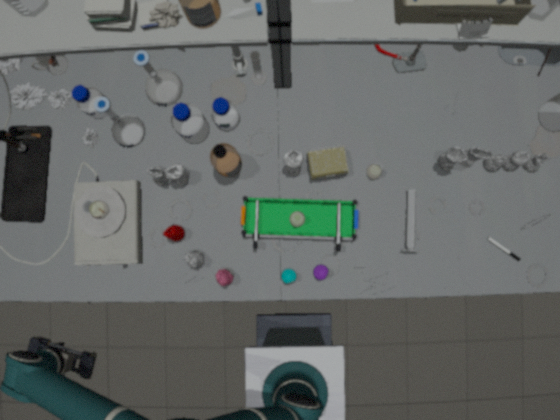

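The scene view shows the orange tag at the tray's far (+y) end (258,186) and the blue tag at the near end (315,296). The cylinder lies at the right, with its foot at (312,382) and its mouth at (392,350).

Candidates for the foil flask:
- silver (193,162)
- silver pair (268,120)
- silver (343,195) behind the tray
- silver pair (468,362)/(494,392) at the right
- red (213,140) and pink (184,190), to be left alone

The description (left of the tray, standing on the bench, small) points to (193,162). I'll check it in a close crop.

Run:
```python
from h import *
s=cv2.imread('pics/scene0.png'); t=cv2.imread('pics/top0.png')
a=cv2.resize(s[90:310,160:380],(560,560),interpolation=cv2.INTER_CUBIC)
cv2.imwrite('pics/crop0.png',a)
c=imaging.read_camera('scene'); T=imaging.read_camera('top')
for n,p in dict(silver=(194,178),pair=(270,136),behind=(338,217),red=(213,155),pink=(184,207)).items(): print(n,onz(c,*p,0).round())
for n,p in dict(silver=(195,259),pair1=(158,173),pair2=(175,173),behind=(293,159),foot=(408,250),mouth=(411,191),gripL=(255,246),gripR=(338,247),amber=(297,219),teal=(288,276),purple=(321,271)).items(): print(n,onz(T,*p,{'silver':80,'pair1':80,'pair2':80,'gripL':72,'gripR':72,'amber':60}.get(n,20)).round())
hsv=cv2.cvtColor(T['frame'],cv2.COLOR_RGB2HSV)
m=cv2.inRange(hsv,(50,120,80),(75,255,255)); pts=cv2.findNonZero(m); print(cv2.minAreaRect(pts),m.sum()/255)
for b in cv2.boxPoints(cv2.minAreaRect(pts)): print(onz(T,*b,36).round())
```

```text
silver [428. 300.   0.]
pair [707. 366.  -0.]
behind [733. -13.   0.]
red [513. 366.   0.]
pink [367. 207.   0.]
silver [438. 301.  80.]
pair1 [710. 418.  80.]
pair2 [708. 364.  80.]
behind [756.  -9.  20.]
foot [ 454. -373.   20.]
mouth [ 645. -390.   20.]
gripL [475. 115.  72.]
gripR [ 467. -143.   72.]
amber [558. -17.  60.]
teal [379.  14.  20.]
purple [393. -91.  20.]
((299.01837158203125, 216.95826721191406), (110.9870834350586, 35.75911331176758), 1.9414864778518677) 3343.0
[518. 155.  36.]
[632. 150.  36.]
[ 614. -204.   36.]
[ 500. -197.   36.]
```

View pics/crop0.png

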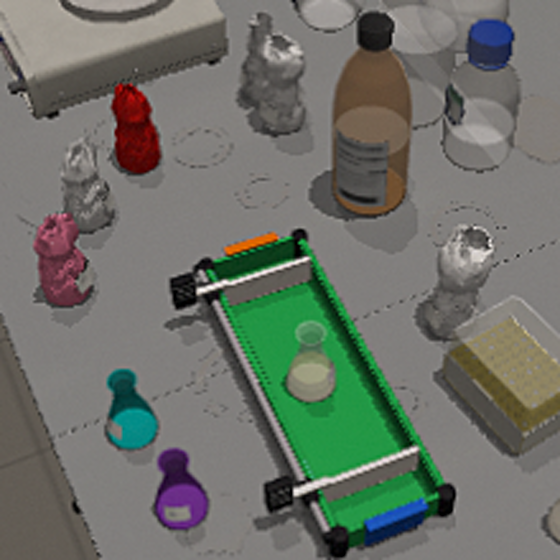

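The crop confirms the choice: the silver flask at crop (88,185) has the same shape as the pink and red look-alikes and stands left of the tray on the bench at about (432,300). The tray centre is about (566,-24) with yaw about -0.051. Blue is at -y and orange at +y, so the cylinder goes right and the foil flask goes left.

Plan:
1. Move the right divider to y'≈+60, pushing the amber flask.
2. Place the cylinder.
3. Move the right divider back to about +41 and the left one to about +100.
4. Place the foil flask.

Emit:
carry_out(motion=[[0,0,0,0,0,-0.1125,0.06],[0,0,0,0,0,-0.1125,0.06],[-0.0216,-0.033,0,0,0,0,0.06],[-0.0216,-0.033,0,0,0,0,0.06],[-0.0216,-0.033,0,0,0,0,0.06],[-0.0216,-0.033,0,0,0,0,0.06],[-0.0216,-0.033,0,0,0,0,0.06],[-0.0216,-0.033,0,0,0,0,0.06]], grip_force=20)

```text
clock: 0.87
tool_pos: [297.4, 418.9, 214.5]
tcp_rot: [0.081, 3.141, 0.0]
ft_force: [0.9, -0.5, -0.3]
finger_gap: 0.65
grip_force: 0.0
```

Emit:
carry_out(motion=[[-0.0216,-0.033,0,0,0,0,0.06],[-0.0216,-0.033,0,0,0,0,0.06],[-0.0216,-0.033,0,0,0,0,0.06],[-0.0216,-0.033,0,0,0,0,0.06],[-0.0216,-0.033,0,0,0,0,0.06],[-0.0216,-0.033,0,0,0,0,0.06],[-0.0216,-0.033,0,0,0,0,0.06],[-0.0216,-0.033,0,0,0,0,0.06]])

```text
clock: 1.53
tool_pos: [456.3, 146.4, 214.8]
tcp_rot: [0.081, 3.14, 0.001]
ft_force: [0.6, 0.6, -0.9]
finger_gap: 0.653
grip_force: 0.0
```

Emit:
carry_out(motion=[[-0.0216,-0.033,0,0,0,0,0.06],[0,-0.04,0,0,0,0,0.06],[0,-0.04,0,0,0,0,0.06],[0,-0.04,0,0,0,0,0.06],[0,-0.04,0,0,0,0,0.06],[0,-0.03,0,0,0,0,0.06],[0,0,0,0,0,0,0.06],[0,0,0,0,0,0,0.06]])

```text
clock: 2.2
tool_pos: [465.5, -77.2, 214.7]
tcp_rot: [0.088, 3.14, 0.0]
ft_force: [-0.5, 0.8, -0.8]
finger_gap: 0.655
grip_force: 0.0
```

Run:
```python
from h import *
c=imaging.read_camera('wrist'); save(c,'w0'); print({k:v for k,v in c.items() if k!='frame'})
```

```text
{'vfov': 63.959216496840384, 'cx': 280.903583901536, 'cy': 209.90153427068134, 'k1': -0.03686337217882137, 'origin': array([398.75509783, -73.00738871, 386.46625529]), 'orientation': array([-0.19191374, -0.18042409,  1.5076201 ])}
```

View pics/w0.png

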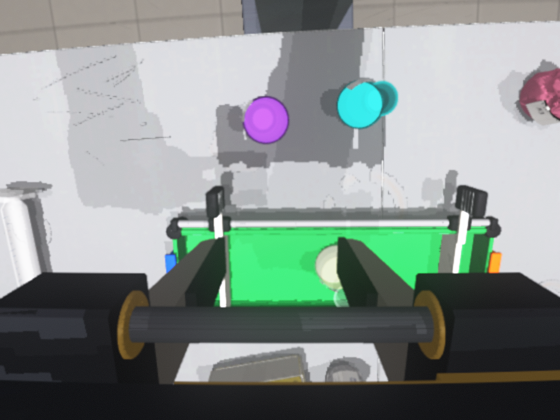

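The wrist view shows the right grip at (215,198), the left grip at (471,200), the tray's front corner knobs at (174,229) and (493,227), and the amber flask at (336,266). The cylinder is at the left edge.

Run:
```python
from h import *
c=imaging.read_camera('wrist')
P=dict(gR=(222,188,72),gRb=(211,188,72),gL=(457,187,72),gLb=(468,187,72),kR=(174,229,38),kL=(493,227,38),plR=(227,295,41),plRf=(221,240,41),plL=(458,270,41),plLf=(463,225,41),amb=(336,266,15))
o=np.array([566,-24]);
for n,(u,v,z) in P.items():
    p=onz(c,u,v,z)[:2]; d=p-o; print(n,p.round(),(d@[.9987,-.051]).round(1),(d@[.051,.9987]).round(1))
hsv=cv2.cvtColor(c['frame'],cv2.COLOR_RGB2HSV)
g=cv2.inRange(hsv,(50,120,60),(75,255,255))
for name,lo,hi in (('blue',(100,120,60),(125,255,255)),('orange',(8,150,120),(20,255,255))):
    m=cv2.inRange(hsv,lo,hi); m[:, 190:480]=0; m[300:]=0
    x,y,w,h=cv2.boundingRect(m); print(name,x,y,w,h)
x,y,w,h=cv2.boundingRect(g);print('green',x,y,w,h)
for v in (250,): 
    q=np.nonzero(g[v])[0]; print(q.min(),q.max(), [ ((onz(c,k,v,36)[:2]-o)@[.051,.9987]).round(1) for k in (q.min(),q.max())])
```

```text
gR [ 451. -130.] -109.3 -112.1
gRb [ 451. -141.] -109.3 -122.6
gL [462.  94.] -110.2 112.1
gLb [462. 104.] -110.2 122.8
kR [ 499. -193.] -58.4 -172.4
kL [515. 155.] -60.0 176.1
plR [ 579. -142.] 18.6 -117.4
plRf [ 513. -143.] -46.9 -121.2
plL [562. 118.] -10.9 141.6
plLf [510. 119.] -63.3 140.4
amb [561. -15.] -5.4 9.0
blue 163 252 12 22
orange 486 252 13 21
green 171 227 321 80
172 489 [np.float64(-177.2), np.float64(177.0)]
```

Emit:
carry_out(motion=[[-0.005,-0.033,0,0,0,0,0.06],[0,-0.032,0.02,0,0,0,0.06],[0,0,0.04,0,0,0,0.06],[0,0,0.04,0,0,0,0.06],[0,0,0.04,0,0,0,0.06],[0,0,0.038,0,0,0,0.06],[0,0,0,0,0,0,0.06],[0,0,0,0,0,0,0.0]], grip_force=20)

```text
clock: 2.97
tool_pos: [466.1, -139.3, 35.2]
tcp_rot: [-0.078, -3.136, -0.001]
ft_force: [-0.0, -0.6, 0.7]
finger_gap: 0.602
grip_force: 0.0
```

Emit:
carry_out(motion=[[0,0,0,0,0,0,0],[0,0,0,0,0,0,0],[0,0,0,0,0,0,0],[0,0,0,0,0,0,0]])

```text
clock: 3.3
tool_pos: [468.9, -140.7, 38.7]
tcp_rot: [0.081, 3.136, -0.0]
ft_force: [-0.3, 0.3, -0.2]
finger_gap: 0.315
grip_force: 0.0
```

Emit:
carry_out(motion=[[0,0,0,0,0,0,0],[0,0,0,0,0,0,0],[0,0,0,0,0,0,0],[0,0,0,0,0,0,0]])

```text
clock: 3.63
tool_pos: [468.1, -141.4, 37.4]
tcp_rot: [0.082, 3.139, -0.001]
ft_force: [-0.3, -0.9, 7.6]
finger_gap: 0.13
grip_force: 20.0
```

Emit:
carry_out(motion=[[0,0.015,0,0,0,0,0],[0,0.025,0,0,0,0,0],[0,0.025,0,0,0,0,0],[0,0.015,0,0,0,0,0],[0,0.01,0,0,0,0,0],[0,0.006,0,0,0,0,0],[0,0.006,0,0,0,0,0],[0,0.006,0,0,0,0,0]])

```text
clock: 4.3
tool_pos: [473.6, -33.4, 37.4]
tcp_rot: [0.082, 3.139, -0.001]
ft_force: [-1.2, -3.1, 7.8]
finger_gap: 0.13
grip_force: 20.0
```

Emit:
carry_out(motion=[[0,0.008,0,0,0,0,0],[0,0.008,0,0,0,0,0],[0,0.008,0,0,0,0,0],[0,0.008,0,0,0,0,0],[0,0.008,0,0,0,0,0],[0,0.008,0,0,0,0,0],[0,0.008,0,0,0,0,0],[0,0.006,0,0,0,0,0]])

```text
clock: 4.97
tool_pos: [476.9, 28.9, 37.4]
tcp_rot: [0.082, 3.139, -0.0]
ft_force: [-2.1, -1.2, 8.4]
finger_gap: 0.123
grip_force: 20.0
```

Emit:
carry_out(motion=[[0,0.006,0,0,0,0,0],[0,0.004,0,0,0,0,0],[0,0.002,0,0,0,0,0],[0,0,0,0,0,0,0]])

```text
clock: 5.3
tool_pos: [477.5, 41.1, 37.4]
tcp_rot: [0.081, 3.139, 0.001]
ft_force: [-1.8, -0.5, 8.5]
finger_gap: 0.127
grip_force: 20.0
```

Emit:
carry_out(motion=[[0,0,0,0,0,0,0.05],[0,0,0,0,0,0,0.05],[0,0,0,0,0,0,0.05],[0,0,-0.03,0,0,0,0.05],[0,0,-0.04,0,0,0,0.06],[0,0,-0.04,0,0,0,0.06],[0,0,-0.04,0,0,0,0.06],[0,-0.0,-0.03,0,0,0,0.06]])

```text
clock: 5.97
tool_pos: [477.2, 40.8, 219.5]
tcp_rot: [0.082, 3.138, 0.001]
ft_force: [1.0, 0.0, -0.3]
finger_gap: 0.647
grip_force: 0.0
```

Emit:
carry_out(motion=[[-0.004,-0.037,0,0,0,0,0.06],[-0.004,-0.037,0,0,0,0,0.06],[-0.004,-0.037,0,0,0,0,0.06],[-0.004,-0.037,0,0,0,0,0.06],[-0.004,-0.037,0,0,0,0,0.06],[-0.004,-0.037,0,0,0,0,0.06],[-0.004,-0.037,0,0,0,0,0.06],[-0.004,-0.037,0,0,0,0,0.06]])

```text
clock: 6.63
tool_pos: [493.0, -257.8, 216.3]
tcp_rot: [-0.081, -3.14, -0.001]
ft_force: [1.1, 0.4, 0.4]
finger_gap: 0.652
grip_force: 0.0
```

Emit:
carry_out(motion=[[-0.004,-0.037,0,0,0,0,0.06],[-0.004,-0.037,0,0,0,0,0.06],[0,0,0,0,0,0,0.06]])

```text
clock: 6.88
tool_pos: [495.2, -338.9, 216.6]
tcp_rot: [-0.096, -3.139, 0.009]
ft_force: [-0.0, -1.1, 0.7]
finger_gap: 0.654
grip_force: 0.0
```

Run:
```python
from h import *
c=imaging.read_camera('wrist'); save(c,'w1'); T=imaging.read_camera('top'); save(T,'top1')
a=cv2.resize(T['frame'][180:280,230:430],None,fx=2.8,fy=2.8)
b=c['frame'].copy(); 
cv2.imwrite('pics/w1c.png',np.vstack([b,a[:180]])[:,:,::-1])
print(c['origin'],ctrl.get_obs()['tool_pos'])
```

```text
[ 428.68551874 -333.3816412   388.45291578] [ 496.43290494 -332.1454275   215.86558168]
```

View pics/w1c.png

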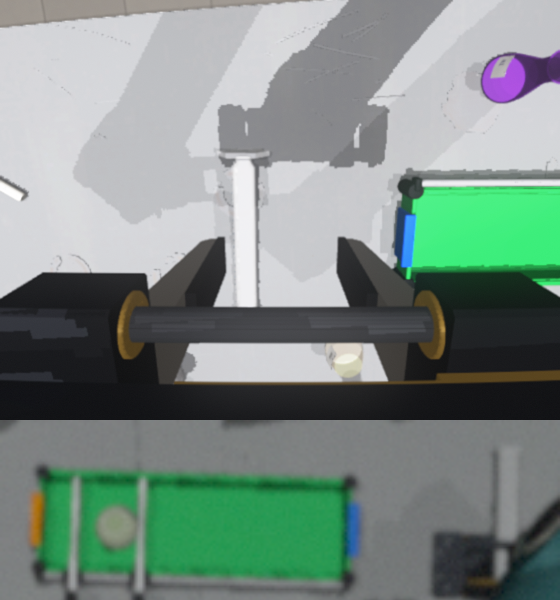

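The wrist view shows the tube centreline running from (244,165) at the foot to (246,295), with the foot at v≈153. The top crop shows the amber flask upright between the dividers.

Run:
```python
from h import *
c=imaging.read_camera('wrist'); g=cv2.cvtColor(c['frame'],cv2.COLOR_RGB2GRAY).astype(int)
for v in (180,210,240,270,295):
    r=g[v,215:285]; d=np.abs(np.diff(r)); k=np.nonzero(d>18)[0]+215; print(v,k, r[::6])
for n,(u,v,z) in dict(a=(243.5,170,24),b=(246,290,20),foot=(245,153,50),footb=(245,158,40)).items(): print(n,onz(c,u,v,z).round(1))
T=imaging.read_camera('top')
for n,(u,v) in dict(m=(411,190),f=(408,252)).items(): print(n,onz(T,u,v,20).round())
```

```text
180 [225 245 246 247 248 250 251] [203 193 238 240 241 233 153 192 193 215 215 216]
210 [246 247 248 251 252] [207 199 228 241 241 239 137 201 201 202 202 204]
240 [223 224 225 226 247 248 251 252] [ 70  54 211 240 240 240 130 201 201 202 203 201]
270 [224 225 226 227 247 248 249 251 252] [ 45  48 196 240 240 240 143 215 215 215 216 215]
295 [215 216 217 228 247 248 249 251 252] [ 38 212 186 239 240 240 142 213 214 214 212 214]
a [ 471.2 -371.1   24. ]
b [ 615.  -380.3   20. ]
foot [ 451.5 -365.2   50. ]
footb [ 457.2 -366.7   40. ]
m [ 648. -390.   20.]
f [ 447. -373.   20.]
```

Emit:
carry_out(motion=[[-0.018,-0.024,0,0,0,0.02,0.06],[-0.018,-0.023,0,0,0,0,0.06],[0,0,0.04,0,0,0,0.06],[0,0,0.04,0,0,0,0.06],[0,0,0.04,0,0,0,0.06],[0,0,0.04,0,0,0,0.06],[0,0,0.03,0,0,0,0.06],[0,0,0.018,0,0,0,0.06]], grip_force=25)

```text
clock: 7.75
tool_pos: [529.6, -375.6, 4.5]
tcp_rot: [-0.108, -3.135, -0.006]
ft_force: [-1.1, 0.7, 0.1]
finger_gap: 0.656
grip_force: 0.0
```

Emit:
carry_out(motion=[[0,0,0,0,0,0,0.06],[0,0,0,0,0,0,0],[0,0,0,0,0,0,0],[0,0,0,0,0,0,0],[0,0,0,0,0,0,0],[0,0,0,0,0,0,0],[0,0,0,0,0,0,0]])

```text
clock: 8.33
tool_pos: [531.8, -380.6, 10.5]
tcp_rot: [0.113, 3.136, -0.002]
ft_force: [0.6, -0.6, 7.1]
finger_gap: 0.338
grip_force: 25.0
```

Run:
```python
from h import *
o=ctrl.get_obs(); print(o['qpos'].round(3),o['tool_pos'],o['tcp_rot'])
```

```text
[ 0.224  0.769  0.491  1.735 -0.496  0.761  2.463] [ 531.79644762 -380.63032696   10.48053756] [ 1.12923421e-01  3.13649882e+00 -2.33092150e-03]
```

Emit:
carry_out(motion=[[0,0,-0.02,0,0,0,0],[0,0,-0.03,0,0,0,0],[0,0,-0.03,0,0,0,0],[0,0,-0.02,0,0,0,0],[0,0.012,0,0,0,0,0],[-0.001,0.025,0,0,0,0,0],[-0.001,0.03,0,0,0,0,0],[-0.002,0.035,0,0,0,0,0]])

```text
clock: 9.0
tool_pos: [540.6, -277.4, 107.6]
tcp_rot: [-0.117, -3.138, -0.001]
ft_force: [0.2, -0.3, -1.8]
finger_gap: 0.341
grip_force: 25.0
```

Emit:
carry_out(motion=[[-0.001,0.035,0,0,0,0,0],[-0.001,0.035,0,0,0,0,0],[-0.001,0.035,0,0,0,0,0],[-0.001,0.03,0,0,0,0,0],[-0.001,0.023,0,0,0,0,0],[-0.001,0.012,0,0,0,0,0],[0,0,0,0,0,-0.0625,0],[0,0,0,0,0,-0.12,0]])

```text
clock: 9.67
tool_pos: [559.5, -107.6, 107.6]
tcp_rot: [0.183, -3.135, -0.0]
ft_force: [-0.5, 0.4, -0.8]
finger_gap: 0.341
grip_force: 25.0
```

Emit:
carry_out(motion=[[0,0,0,0,0,-0.12,0],[0,0,0,0,0,-0.12,0],[0,0,0,0,0,-0.12,0],[0,0,0,0,0,-0.12,0],[0,0,0,0,0,-0.12,0],[0,0,0,0,0,-0.12,0],[0,0,0,0,0,-0.12,0],[0,0,0,0,0,-0.12,0]])

```text
clock: 10.33
tool_pos: [559.1, -109.5, 107.7]
tcp_rot: [1.609, -2.696, -0.001]
ft_force: [-0.7, -0.1, -0.8]
finger_gap: 0.343
grip_force: 25.0
```

Emit:
carry_out(motion=[[0,0,0,0,0,-0.12,0],[0,0,0,0,0,-0.12,0],[0,0,0,0,0,-0.12,0],[0,0,0,0,0,-0.09,0],[0,0,0,0,0,0,0],[0,0,0,0,0,0,0],[0,0,0,0,0,0,0]])

```text
clock: 10.92
tool_pos: [557.8, -110.5, 105.9]
tcp_rot: [2.097, -2.332, -0.007]
ft_force: [0.0, -0.6, -0.9]
finger_gap: 0.342
grip_force: 25.0
```

Run:
```python
from h import *
o=ctrl.get_obs(); M=rot(o['tcp_rot']); print(o['tool_pos'].round(1),M.round(4).tolist())
c=imaging.read_camera('wrist'); S=imaging.read_camera('scene')
b=cv2.resize(S['frame'][170:320,200:400],(560,420)); 
im=np.vstack([cv2.resize(c['frame'],(400,300)),cv2.resize(b,(400,300))]); cv2.imwrite('pics/w2.png',im[:,:,::-1])
```

```text
[ 557.8 -110.5  105.9] [[-0.106, -0.9943, -0.0073], [-0.9944, 0.106, -0.0001], [0.0009, 0.0072, -1.0]]
```

View pics/w2.png

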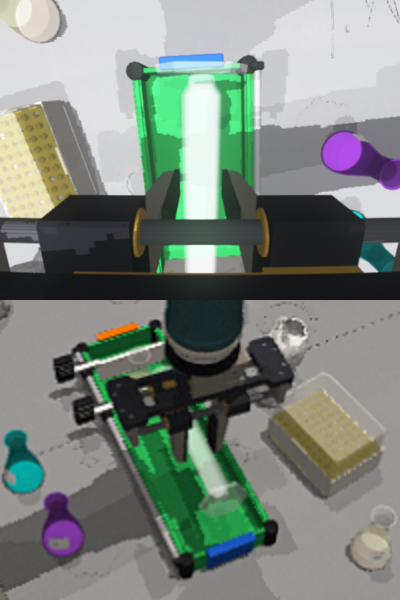

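Emit:
carry_out(motion=[[0,0,0,0,0,-0.055,0],[-0.005,-0.004,0,0,0,0,0],[0,0,0.025,0,0,0,0],[0,0,0.03,0,0,0,0],[0,0,0.02,0,0,0,0],[0,0,0.01,0,0,0,0],[0,0,0.003,0,0,0,0],[0,0,0,0,0,0,0]])

```text
clock: 11.68
tool_pos: [562.7, -103.3, 18.5]
tcp_rot: [2.167, -2.268, -0.007]
ft_force: [0.5, -0.1, -1.9]
finger_gap: 0.344
grip_force: 25.0
```

Emit:
carry_out(motion=[[0,0,0.002,0,0,0,0],[0,0,0,0,0,0,0]])

```text
clock: 11.85
tool_pos: [563.5, -104.1, 17.9]
tcp_rot: [2.167, -2.271, -0.003]
ft_force: [0.6, -0.5, -0.4]
finger_gap: 0.34
grip_force: 25.0
```

Emit:
carry_out(motion=[[0.002,0,0.002,0,0,0,0],[0,0,0.0015,0,0,0,0],[0,0,0,0,0,0,0],[0,0,0,0,0,0,0.045],[0,0,0,0,0,0,0.045],[0,0,0,0,0,0,0.045],[0,0,-0.02,0,0,0,0.045],[0,0,-0.03,0,0,0,0.045]])

```text
clock: 12.52
tool_pos: [560.3, -105.8, 61.3]
tcp_rot: [2.165, -2.267, -0.014]
ft_force: [1.5, -1.2, 0.2]
finger_gap: 0.492
grip_force: 0.0
```

Emit:
carry_out(motion=[[0,0,-0.04,0,0,0.12,0.045],[0,0,-0.04,0,0,0.12,0.045],[0,0,-0.04,0,0,0.12,0.045],[0,0,-0.02,0,0,0.12,0.045],[0,0,0,0,0,0.12,0.045],[0,0,0,0,0,0.12,0.045],[0,0,0,0,0,0.12,0.045],[0,0,0,0,0,0.12,0.045]])

```text
clock: 13.18
tool_pos: [563.3, -106.3, 203.5]
tcp_rot: [0.864, -3.016, -0.003]
ft_force: [0.0, 0.1, -0.1]
finger_gap: 0.493
grip_force: 0.0
```

Emit:
carry_out(motion=[[0,0,0,0,0,0.12,0.045],[0,0,0,0,0,0.12,0.045],[0,0,0,0,0,0.12,0.045],[0,0,0,0,0,0.12,0.045],[0,0,0,0,0,0.12,0.045],[0,0,0,0,0,0,0.045],[0,0,0,0,0,0,0.045]])

```text
clock: 13.77
tool_pos: [563.3, -106.0, 203.2]
tcp_rot: [-0.05, -3.136, -0.0]
ft_force: [0.9, 1.3, 0.7]
finger_gap: 0.488
grip_force: 0.0
```

Run:
```python
from h import *
o=ctrl.get_obs(); M=rot(o['tcp_rot']); print(o['tool_pos'].round(1),M.round(4).tolist())
c=imaging.read_camera('wrist'); S=imaging.read_camera('scene')
b=cv2.resize(S['frame'][170:320,200:400],(560,420)); 
im=np.vstack([cv2.resize(c['frame'],(400,300)),cv2.resize(b,(400,300))]); cv2.imwrite('pics/w3.png',im[:,:,::-1])
```

```text
[ 563.3 -106.   203.2] [[-0.9995, 0.0319, -0.0055], [0.0319, 0.9995, 0.0003], [0.0055, 0.0001, -1.0]]
```

View pics/w3.png

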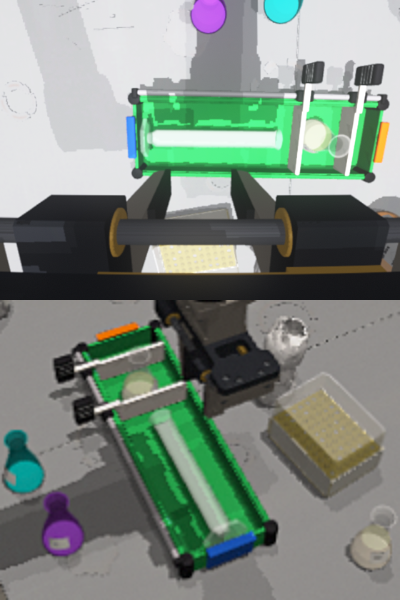

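The measuring cylinder lies flat in the blue-end bay, with its foot near the blue end and its mouth just short of the right divider. The amber flask is upright between the dividers. Next I'll pull the right divider back to about +41.

Emit:
carry_out(motion=[[0,0,0,0,0,0.02,0.045],[0.0234,0.0318,0,0,0,0,0.045],[0.0234,0.0318,0,0,0,0,0.045],[0.0234,0.0318,0,0,0,0,0.045],[0.0234,0.0318,0,0,0,0,0.045],[0,0.0154,0,0,0,0,0.045],[0,0,0,0,0,0,0.045]])

```text
clock: 14.45
tool_pos: [477.0, 45.4, 204.4]
tcp_rot: [-0.076, -3.136, -0.002]
ft_force: [-0.1, -0.4, 1.1]
finger_gap: 0.487
grip_force: 0.0
```

Emit:
carry_out(motion=[[0,0,0.035,0,0,0,0.045],[0,0,0.04,0,0,0,0.045],[0,0,0.04,0,0,0,0.045],[0,0,0.035,0,0,0,0.045],[0,0,0.015,0,0,0,0.045],[0,0,0,0,0,0,0]], grip_force=20)

```text
clock: 14.95
tool_pos: [474.5, 40.0, 35.2]
tcp_rot: [-0.088, -3.128, 0.001]
ft_force: [-0.5, -0.5, 0.6]
finger_gap: 0.438
grip_force: 0.0
```

Emit:
carry_out(motion=[[0,0,0,0,0,0,0],[0,0,0,0,0,0,0],[0,0,0,0,0,0,0],[0,0,0,0,0,0,0],[0,0,0,0,0,0,0]])

```text
clock: 15.37
tool_pos: [478.2, 41.3, 40.2]
tcp_rot: [-0.087, -3.138, -0.0]
ft_force: [0.5, -0.6, 5.2]
finger_gap: 0.124
grip_force: 20.0
```

Emit:
carry_out(motion=[[0,-0.004,0,0,0,0,0],[0,-0.005,0,0,0,0,0],[0,-0.005,0,0,0,0,0],[0,-0.004,0,0,0,0,0],[0,-0.0025,0,0,0,0,0],[0,0,0,0,0,0,0],[0,0,0,0,0,0,0]])

```text
clock: 15.95
tool_pos: [477.1, 20.7, 40.1]
tcp_rot: [-0.087, -3.138, -0.0]
ft_force: [-0.5, 0.6, 8.2]
finger_gap: 0.127
grip_force: 20.0
```

Emit:
carry_out(motion=[[0,0,0,0,0,0,0.045],[0,0,0,0,0,0,0.045],[0,0,0,0,0,0,0.045],[0,0,-0.03,0,0,0,0.045],[0,0,-0.035,0,0,0,0.045],[0,0.03,0,0,0,0,0.045],[0,0.04,0,0,0,0,0.045],[0,0.024,0,0,0,0,0.045]])

```text
clock: 16.62
tool_pos: [481.8, 117.6, 104.7]
tcp_rot: [-0.087, -3.137, -0.003]
ft_force: [0.1, -0.4, -0.1]
finger_gap: 0.489
grip_force: 0.0
```

Emit:
carry_out(motion=[[0,0,0.0,0,0,0,0.045],[0,0,0.035,0,0,0,0.045],[0,0,0.03,0,0,0,0.045],[0,0,0,0,0,0,0],[0,0,0,0,0,0,0],[0,0,0,0,0,0,0],[0,0,0,0,0,0,0],[0,0,0,0,0,0,0]])

```text
clock: 17.28
tool_pos: [482.3, 114.9, 40.4]
tcp_rot: [-0.088, -3.138, -0.002]
ft_force: [-0.1, 2.3, -0.0]
finger_gap: 0.149
grip_force: 1.0
```

Emit:
carry_out(motion=[[0,0,0,0,0,0,0],[0,0,0,0,0,0,0],[0,-0.005,0,0,0,0,0],[0,-0.006,0,0,0,0,0],[0,-0.006,0,0,0,0,0],[0,-0.006,0,0,0,0,0],[0,-0.005,0,0,0,0,0],[0,-0.004,0,0,0,0,0]])

```text
clock: 17.95
tool_pos: [480.7, 83.8, 40.3]
tcp_rot: [-0.086, -3.138, -0.003]
ft_force: [0.1, 3.0, 5.6]
finger_gap: 0.128
grip_force: 20.0
```

Emit:
carry_out(motion=[[0,-0.0025,0,0,0,0,0],[0,0,0,0,0,0,0],[0,0,0,0,0,0,0]])

```text
clock: 18.2
tool_pos: [480.5, 80.7, 40.3]
tcp_rot: [-0.087, -3.138, -0.001]
ft_force: [-0.4, 0.2, 7.5]
finger_gap: 0.129
grip_force: 20.0
```

Emit:
carry_out(motion=[[0,0,0,0,0,0,0.06],[0,0,0,0,0,0,0.06],[0,0,0,0,0,0,0.06],[0,0,-0.035,0,0,0,0.06],[0,0,-0.04,0,0,0,0.06],[0,0,-0.04,0,0,0,0.06],[0,0,-0.04,0,0,0,0.06],[0,0,-0.03,0,0,0,0.06]])

```text
clock: 18.87
tool_pos: [480.6, 80.5, 227.0]
tcp_rot: [-0.087, -3.138, -0.001]
ft_force: [0.6, -0.7, 0.1]
finger_gap: 0.65
grip_force: 0.0
```

Emit:
carry_out(motion=[[0.0151,0.0325,0,0,0,0,0.07],[0.0151,0.0325,0,0,0,0,0.07],[0.0151,0.0325,0,0,0,0,0.07],[0.0151,0.0325,0,0,0,0,0.07],[0.0151,0.0325,0,0,0,0,0.07],[0.0151,0.0325,0,0,0,0,0.07],[0,0,0,0,0,0,0.07],[0,0,0,0,0,0,0.07]])

```text
clock: 19.53
tool_pos: [399.2, 281.6, 224.2]
tcp_rot: [-0.08, -3.135, -0.001]
ft_force: [1.1, -0.3, 0.7]
finger_gap: 0.762
grip_force: 0.0
```

Run:
```python
from h import *
o=ctrl.get_obs(); M=rot(o['tcp_rot']); print(o['tool_pos'].round(1),M.round(4).tolist())
c=imaging.read_camera('wrist'); save(c,'w4'); print(c['origin'])
```

```text
[399.2 281.6 224.2] [[-0.9987, 0.051, -0.0059], [0.051, 0.9987, 0.0006], [0.0059, 0.0003, -1.0]]
[333.54860111 285.42839744 396.37985303]
```

View pics/w4.png

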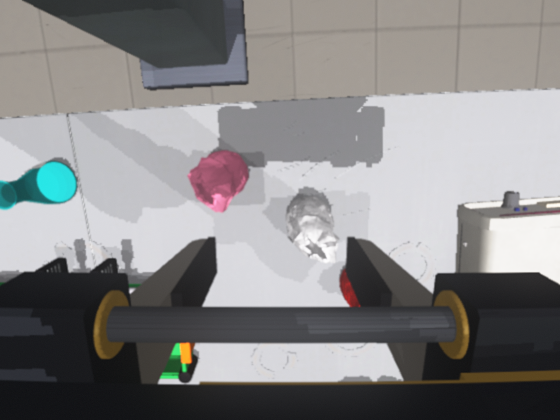

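The foil flask is silver, with its body at about (311,217) and its mouth at about (321,246). Pink is at (220,180), and red at (350,290) is partly behind a finger.

Run:
```python
from h import *
c=imaging.read_camera('wrist')
for p in ((311,217,25),(321,246,108),(317,234,75),(350,285,80)): print(p,onz(c,*p).round(1))
```

```text
(311, 217, 25) [432.6 312.7  25. ]
(321, 246, 108) [438.2 314.5 108. ]
(317, 234, 75) [437.2 314.3  75. ]
(350, 285, 80) [492.1 346.1  80. ]
```

Run:
```python
from h import *
T=imaging.read_camera('top'); c=cv2.imread('pics/scene0.png')
s=cv2.imread('pics/scene0.png')[130:190,160:230]; t=cv2.imread('pics/top0.png')[240:280,170:240]; w=cv2.imread('pics/w4.png')[180:280,250:380]
im=np.hstack([cv2.resize(x,None,fx=f,fy=f,interpolation=cv2.INTER_CUBIC)[:240,:280] for x,f in((s,4),(t,6))]+[cv2.resize(w,(240,240))])
cv2.imwrite('pics/c5.png',im)
```

```text
(no output)
```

View pics/c5.png

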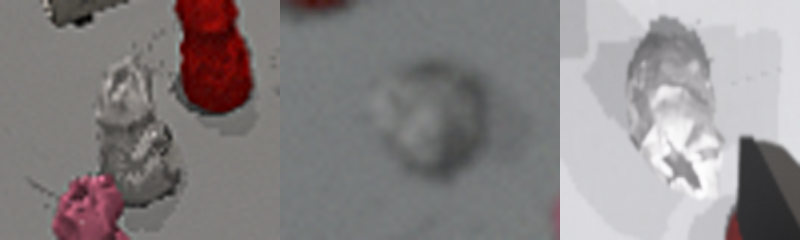

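Run:
```python
from h import *
T=imaging.read_camera('top'); S=imaging.read_camera('scene'); c=imaging.read_camera('wrist')
for C,p in ((T,(195.5,259.7,30)),(T,(195,259.7,50)),(S,(195.5,171,27)),(S,(191,150,85)),(c,(309.6,213,20)),(c,(314,228,60)),(c,(320,249,110))): print(p,onz(C,*p).round(1))
```

```text
(195.5, 259.7, 30) [435.7 308.4  30. ]
(195, 259.7, 50) [435.7 306.3  50. ]
(195.5, 171, 27) [436.9 298.5  27. ]
(191, 150, 85) [442.1 325.7  85. ]
(309.6, 213, 20) [430.4 310.1  20. ]
(314, 228, 60) [436.6 311.2  60. ]
(320, 249, 110) [441.6 311.7 110. ]
```

Emit:
carry_out(motion=[[-0.0183,0.0156,0,0,0,0,0.085],[-0.018,0.0157,0,0,0,0,0.085],[0,0,0.03,0,0,0,0.085],[0,0,0.04,0,0,0,0.085],[0,0,0.04,0,0,0,0.085],[0,0,0.035,0,0,0,0.085],[0,0,0.02,0,0,0,0.085],[0,0,0,0,0,0,0.085]], grip_force=15)

```text
clock: 20.5
tool_pos: [435.4, 306.3, 54.8]
tcp_rot: [-0.089, -3.128, 0.008]
ft_force: [-0.1, -0.6, -0.0]
finger_gap: 0.924
grip_force: 0.0
```

Emit:
carry_out(motion=[[0,0,0,0,0,0,0.07],[0,0,0,0,0,0,0.062],[0,0,0,0,0,0,0.056],[0,0,0,0,0,0,0.05],[0,0,0,0,0,0,0.044],[0,0,0,0,0,0,0.038],[0,0,0,0,0,0,0.0],[0,0,0,0,0,0,0.0]])

```text
clock: 21.17
tool_pos: [437.9, 309.5, 59.5]
tcp_rot: [-0.087, -3.136, -0.001]
ft_force: [1.1, 0.2, 2.3]
finger_gap: 0.423
grip_force: 14.9
```

Emit:
carry_out(motion=[[0,0,0,0,0,0,0],[0,0,0,0,0,0,0],[0,0,0,0,0,0,0]])

```text
clock: 21.42
tool_pos: [437.9, 309.7, 59.5]
tcp_rot: [-0.087, -3.136, -0.001]
ft_force: [0.3, -0.2, 4.8]
finger_gap: 0.424
grip_force: 14.9
```

Emit:
carry_out(motion=[[0,0,-0.015,0,0,0,0],[0,0,-0.03,0,0,0,0],[0,0,-0.035,0,0,0,0],[0,0,-0.02,0,0,0,0],[-0.008,-0.0106,0,0,0,0,0],[-0.018,-0.023,0,0,0,0,0],[-0.021,-0.027,0,0,0,0,0],[-0.021,-0.027,0,0,0,0,0]])

```text
clock: 22.08
tool_pos: [501.2, 217.1, 158.5]
tcp_rot: [-0.084, -3.135, 0.0]
ft_force: [0.8, 0.4, -0.1]
finger_gap: 0.425
grip_force: 14.9
```

Emit:
carry_out(motion=[[-0.021,-0.027,0,0,0,0,0],[-0.021,-0.027,0,0,0,0,0],[-0.018,-0.023,0,0,0,0,0],[-0.012,-0.015,0,0,0,0,0],[-0.007,-0.009,0,0,0,0,0],[0,0,0,0,0,0,0],[0,0,0,0,0,0,0],[0,0,0,0,0,0,0]])

```text
clock: 22.75
tool_pos: [573.3, 114.8, 158.2]
tcp_rot: [-0.083, -3.134, -0.002]
ft_force: [0.1, 0.6, -0.6]
finger_gap: 0.425
grip_force: 14.9
```

Run:
```python
from h import *
o=ctrl.get_obs(); M=rot(o['tcp_rot']); print(o['tool_pos'].round(1),M.round(4).tolist()); d=o['tool_pos'][:2]-[566,-24]; print(d@[.9987,-.051],d@[.051,.9987])
c=imaging.read_camera('wrist'); S=imaging.read_camera('scene')
im=np.hstack([cv2.resize(c['frame'],(400,300)),cv2.resize(S['frame'][110:290,200:380],(300,300),interpolation=cv2.INTER_CUBIC)]); cv2.imwrite('pics/w6.png',im[:,:,::-1])
```

```text
[573.3 114.8 158.2] [[-0.9986, 0.0532, -0.0063], [0.0532, 0.9986, 0.0014], [0.0063, 0.001, -1.0]]
0.21182831042446915 138.96756077787285
```

View pics/w6.png

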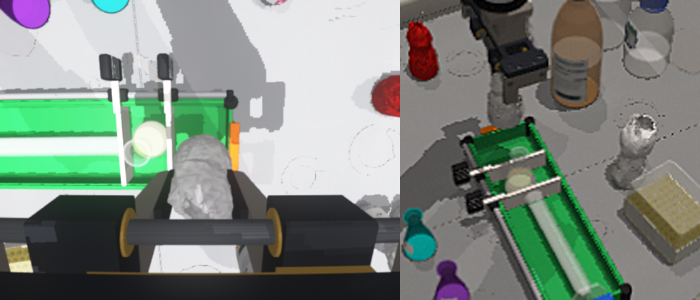

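The wrist view shows the foil flask held upright over the orange-end bay. Its body spans about u 241–326, and the amber flask is upright between the plates. I'll check the body's position before lowering.

Run:
```python
from h import *
c=imaging.read_camera('wrist')
for p in ((241,240,122),(326,240,122),(283,193,120),(236,245,41),(322,150,36)):
    d=onz(c,*p)[:2]-[566,-24]; print(p,d@[.9987,-.051],d@[.051,.9987])
```

```text
(241, 240, 122) 4.25262660141304 113.29628291335924
(326, 240, 122) 4.3154892880545574 168.70007005616287
(283, 193, 120) -26.45267770477073 140.67111223851413
(236, 245, 41) 36.071668319837976 98.47341522648534
(322, 150, 36) -48.687718133639606 174.9086208554099
```

Emit:
carry_out(motion=[[0,-0.003,0,0,0,0,0],[0,0,0.025,0,0,0,0],[0,0,0.03,0,0,0,0],[0,0,0.02,0,0,0,0],[0,0,0.01,0,0,0,0],[0,0,0.005,0,0,0,0],[0,0,0,0,0,0,0],[0,0,0,0,0,0,0]])

```text
clock: 23.57
tool_pos: [574.5, 110.3, 69.2]
tcp_rot: [-0.087, -3.136, -0.001]
ft_force: [-0.0, -0.0, -1.1]
finger_gap: 0.425
grip_force: 14.9
```

Emit:
carry_out(motion=[[0,0,0.001,0,0,0,0],[0,0,0,0,0,0,0]])

```text
clock: 23.73
tool_pos: [574.6, 110.0, 68.5]
tcp_rot: [-0.087, -3.137, -0.001]
ft_force: [0.1, 0.6, -0.7]
finger_gap: 0.416
grip_force: 14.9
```

Emit:
carry_out(motion=[[0,0,0.002,0,0,0,0],[0,0,0.002,0,0,0,0],[0,0,0.001,0,0,0,0],[0,0,0,0,0,0,0]])

```text
clock: 24.07
tool_pos: [574.4, 110.5, 63.1]
tcp_rot: [-0.087, -3.137, -0.002]
ft_force: [-0.7, 1.1, 4.4]
finger_gap: 0.421
grip_force: 15.0
```

Emit:
carry_out(motion=[[0,0,0,0,0,0,0.045],[0,0,0,0,0,0,0.055],[0,0,0,0,0,0,0.07],[0,0,0,0,0,0,0.07],[0,0,0,0,0,0,0.07],[0,0,-0.03,0,0,0,0.07],[0,0,-0.04,0,0,0,0.07],[0,0,-0.04,0,0,0,0.07]])

```text
clock: 24.73
tool_pos: [573.3, 109.6, 172.5]
tcp_rot: [-0.087, -3.132, -0.0]
ft_force: [0.9, 0.5, -0.4]
finger_gap: 0.761
grip_force: 0.0
```

Emit:
carry_out(motion=[[0,0,-0.04,0,0,0,0.07],[0.035,0,0,0,0,0,0.07],[0.04,0,0,0,0,0,0.07],[0.04,0,0,0,0,0,0.07],[0,0,0,0,0,0,0.07],[0,0,0,0,0,0,0.07],[0,0,0,0,0,0,0.07]])

```text
clock: 25.32
tool_pos: [460.7, 116.0, 213.5]
tcp_rot: [-0.088, -3.137, -0.0]
ft_force: [0.5, -0.5, 0.0]
finger_gap: 0.764
grip_force: 0.0
```

Run:
```python
from h import *
c=imaging.read_camera('wrist'); S=imaging.read_camera('scene')
im=np.hstack([cv2.resize(c['frame'],(400,300)),cv2.resize(S['frame'][150:310,200:360],(400,400),interpolation=cv2.INTER_CUBIC)[:300]]) if 0 else np.hstack([cv2.resize(c['frame'],(400,400)),cv2.resize(S['frame'][150:310,200:360],(400,400),interpolation=cv2.INTER_CUBIC)]); cv2.imwrite('pics/w7.png',im[:,:,::-1])
```

```text
(no output)
```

View pics/w7.png

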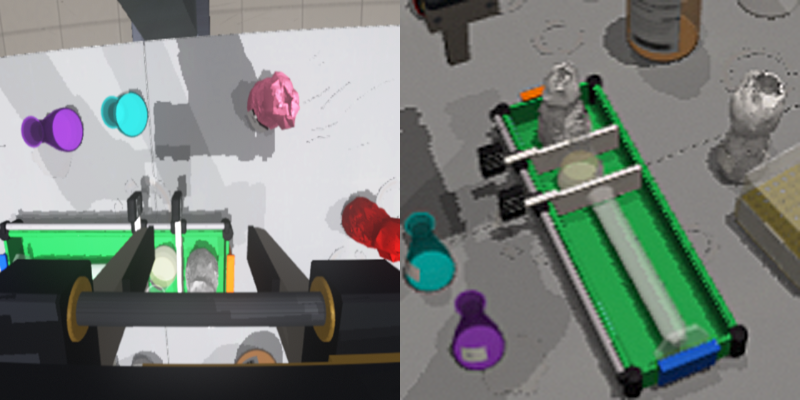

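The foil flask stands in the orange-end bay at (563,110) in the right half, and the amber flask stands between the plates at (578,170). The cylinder lies flat behind the right divider, from (600,195) to (690,345). I'm handing the job in.

```bash
python3 -c "
from plant import ctrl
print(ctrl.hand_in())"
```

```text
the job is handed in; nothing more can be done
None
```

The tray is packed and the job is handed in at about 25 s of the 64 s allowed, though hand-in gave no verdict: in the last pictures the cylinder lies flat at the blue end, the foil flask stands at the orange end, and the amber flask stands between the dividers.

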